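# Tip silver blanks from a drop-end tray into the silver bowl

### The job

Lower the end gate of the blue metal parts tray until it lies flat, then carry the tray by its handle and tip it gate end down, so that all four silver blanks slide out over the gate into the bowl that already holds a silver blank, not the one with the brass blank. Spill nothing, do not tip the tray sideways or backwards, and do not push the bowls or the other things about. Then set the tray back down level on the bench and let go.

Things in the scene. Friction and masses are not known exactly. Their poses are not given: they have to be found in the camera images.
- tray: Loose open blue metal tray, about 270 g empty, on rubber feet. Origin: on the bench under its middle; x to the gate end, y across, z up. Floor top 14 mm above the origin, inside 150 mm long (x -75 to 75) and 76 mm wide; side walls (3 mm) and rear wall (-x) rise to 42 mm; the +x end is closed only by the hinged gate. Metal parts begin to slide on its floor at about 13 to 20 degrees of tip.
- tray_handle (a point): Centre of the tray's fixed handle, a wooden bar across its middle, 82 mm above the tray's origin: 16 mm thick (tray x), 82 mm long (tray y), 20 mm high, on an upright steel strap 16 mm wide at each end. Axes as the tray's. Its flat faces look to the tray's +x and -x: grip it across its 16 mm from above, at the middle of its length.
- gate (a joint): Angle of the tray's end gate: 0 = shut, upright across the +x end; 1.57 = fully lowered (stop), lying flat outside, level and flush with the tray's floor as a pouring lip. Starts at 0 to 0.25. It turns outwards and down (top edge to the tray's +x) about gate_hinge; the hinge is slightly stiff (0.015 N m) and stays where it is left.
- gate_hinge (a point): Middle of the gate's hinge line (along the tray's y), at floor level: 75.5 mm along +x and 14 mm above the tray's origin. Fixed to the tray, axes as the tray's. The gate's flat inner face passes through it; the gate's plate is 3 mm thick, 82 mm wide, 26 mm high.
- gate_lip (a point): Point on the gate's inner face, mid-width, 26 mm from the hinge line; moves with the gate; its z axis runs from hinge to tab. Here begins a tab 26 mm wide that ends 40 mm from the hinge in a brass bead, 8 mm diameter, 26 mm long, lying across on the outer side (centre 36 mm from the hinge line, 4 mm outside the inner face). Lowered, the bead clears the bench by 6 mm.
- bowl_a: Loose dark green ceramic bowl, 140 mm across the rim, 50 mm high, 420 g, flat inside floor about 60 mm across and 6 mm above the bench. Origin: underside centre. One of two alike; one holds a silver blank, the other a brass blank, and which is which changes.
- bowl_b: The other bowl, the same in all but place and what it holds.
- silver_sample: Round silver blank lying in one of the bowls at the start: 30 mm diameter, 4 mm thick. Origin: centre of its underside. It marks the bowl to fill.
- brass_sample: Round brass blank lying in the other bowl at the start: 30 mm diameter, 4 mm thick. Origin: centre of its underside.
- round_1: Round silver blank, 22 mm diameter, 4 mm thick, 16 g, lying flat in the tray at the start. Origin: centre of its underside.
- round_2: Another round silver blank in the tray, the same.
- tag_1: Rectangular silver blank, 26 x 16 x 4 mm, 17 g, lying flat in the tray at the start. Origin: centre of its underside.
- tag_2: Another rectangular silver blank in the tray, the same.
- soldering_board: Bystander: brown soldering board on two white battens, 120 x 120 x 22 mm. Origin: underside centre.
- tweezers: Bystander: steel tweezers lying flat, 160 mm long, 7 mm high. Origin: middle, on the bench.
- pliers: Bystander: pliers with red handles lying flat, 135 mm long, 60 mm wide, 11 mm high. Origin: near the middle, on the bench.
- flux_jar: Bystander: small clear jar with a red lid, 54 mm diameter, 60 mm tall. Origin: underside centre.
Not all that is in view belongs to the job. Of the things like the tray, leave any that is orange, pink or purple; of the rest the larger one is meant.

How it is judged (in metres and radians):
On the way, in this order (a step that is already met when the one before it is completed fails the run):
1. the gate is lowered flat (joint over 1.45) while the tray stands level on the bench (value of joint gate above 1.45 rad and height (world z) of tray below 0.006 m and angle between tray's own z axis and vertical below 0.1 rad), for 0.2 s.
2. the lifted tray is tipped gate end down by over 0.18 rad, gate still lowered, its lip at the bowl with the silver sample (within 90 mm of its centre), all four blanks still in the tray (height (world z) of tray_handle above 0.12 m and angle between tray's own x axis and vertical above 1.75 rad and value of joint gate above 1.3 rad and x of round_1 in the frame of tray between -0.085 and 0.13 m and y of round_1 in the frame of tray between -0.045 and 0.045 m and z of round_1 in the frame of tray between 0 and 0.06 m and x of tag_1 in the frame of tray between -0.085 and 0.13 m and y of tag_1 in the frame of tray between -0.045 and 0.045 m and z of tag_1 in the frame of tray between 0 and 0.06 m and x of round_2 in the frame of tray between -0.085 and 0.13 m and y of round_2 in the frame of tray between -0.045 and 0.045 m and z of round_2 in the frame of tray between 0 and 0.06 m and x of tag_2 in the frame of tray between -0.085 and 0.13 m and y of tag_2 in the frame of tray between -0.045 and 0.045 m and z of tag_2 in the frame of tray between 0 and 0.06 m and ((horizontal distance between silver_sample and bowl_a below 0.06 m and height (world z) of silver_sample below 0.045 m and horizontal distance between gate_lip and bowl_a below 0.09 m) or (horizontal distance between silver_sample and bowl_b below 0.06 m and height (world z) of silver_sample below 0.045 m and horizontal distance between gate_lip and bowl_b below 0.09 m))), for 0.02 s.
3. all four blanks lie in the bowl that holds the silver blank (((horizontal distance between each of silver_sample, round_1, tag_1, round_2, tag_2 and bowl_a below 0.06 m and height (world z) of each of silver_sample, round_1, tag_1, round_2, tag_2 below 0.045 m) or (horizontal distance between each of silver_sample, round_1, tag_1, round_2, tag_2 and bowl_b below 0.06 m and height (world z) of each of silver_sample, round_1, tag_1, round_2, tag_2 below 0.045 m))), for 0.2 s.
At the end, for the whole second after the job is handed in: All four silver blanks lie at rest in the same bowl as the silver sample (within 60 mm of the bowl's centre and below its rim), the brass sample is still in the other bowl, both bowls stand upright, and the tray stands at rest on the bench on its feet, level to 0.06 rad (((horizontal distance between each of silver_sample, round_1, tag_1, round_2, tag_2 and bowl_a below 0.06 m and height (world z) of each of silver_sample, round_1, tag_1, round_2, tag_2, brass_sample below 0.045 m and horizontal distance between brass_sample and bowl_b below 0.06 m) or (horizontal distance between each of silver_sample, round_1, tag_1, round_2, tag_2 and bowl_b below 0.06 m and height (world z) of each of silver_sample, round_1, tag_1, round_2, tag_2, brass_sample below 0.045 m and horizontal distance between brass_sample and bowl_a below 0.06 m)) and height (world z) of tray between -0.005 and 0.005 m and angle between tray's own z axis and vertical below 0.06 rad and linear speed of tray below 0.02 m/s and linear speed of each of round_1, tag_1, round_2, tag_2 below 0.05 m/s and angle between each of bowl_a, bowl_b's own z axis and vertical below 0.1 rad); the robot touches nothing.
It fails at once if a blank is spilt: under 35 mm above the bench, yet neither in the tray or on its gate nor in the bowl with the silver sample ((height (world z) of round_1 below 0.035 m and not (x of round_1 in the frame of tray between -0.085 and 0.13 m and y of round_1 in the frame of tray between -0.045 and 0.045 m and z of round_1 in the frame of tray between 0 and 0.06 m) and not ((horizontal distance between silver_sample and bowl_a below 0.06 m and height (world z) of silver_sample below 0.045 m and horizontal distance between round_1 and bowl_a below 0.07 m) or (horizontal distance between silver_sample and bowl_b below 0.06 m and height (world z) of silver_sample below 0.045 m and horizontal distance between round_1 and bowl_b below 0.07 m))) or (height (world z) of tag_1 below 0.035 m and not (x of tag_1 in the frame of tray between -0.085 and 0.13 m and y of tag_1 in the frame of tray between -0.045 and 0.045 m and z of tag_1 in the frame of tray between 0 and 0.06 m) and not ((horizontal distance between silver_sample and bowl_a below 0.06 m and height (world z) of silver_sample below 0.045 m and horizontal distance between tag_1 and bowl_a below 0.07 m) or (horizontal distance between silver_sample and bowl_b below 0.06 m and height (world z) of silver_sample below 0.045 m and horizontal distance between tag_1 and bowl_b below 0.07 m))) or (height (world z) of round_2 below 0.035 m and not (x of round_2 in the frame of tray between -0.085 and 0.13 m and y of round_2 in the frame of tray between -0.045 and 0.045 m and z of round_2 in the frame of tray between 0 and 0.06 m) and not ((horizontal distance between silver_sample and bowl_a below 0.06 m and height (world z) of silver_sample below 0.045 m and horizontal distance between round_2 and bowl_a below 0.07 m) or (horizontal distance between silver_sample and bowl_b below 0.06 m and height (world z) of silver_sample below 0.045 m and horizontal distance between round_2 and bowl_b below 0.07 m))) or (height (world z) of tag_2 below 0.035 m and not (x of tag_2 in the frame of tray between -0.085 and 0.13 m and y of tag_2 in the frame of tray between -0.045 and 0.045 m and z of tag_2 in the frame of tray between 0 and 0.06 m) and not ((horizontal distance between silver_sample and bowl_a below 0.06 m and height (world z) of silver_sample below 0.045 m and horizontal distance between tag_2 and bowl_a below 0.07 m) or (horizontal distance between silver_sample and bowl_b below 0.06 m and height (world z) of silver_sample below 0.045 m and horizontal distance between tag_2 and bowl_b below 0.07 m)))).
It fails at once if the tray is tipped sideways or backwards by more than 0.35 rad (angle between tray's own y axis and vertical below 1.22 rad or angle between tray's own y axis and vertical above 1.92 rad or angle between tray's own x axis and vertical below 1.22 rad).
It fails at once if a bowl is shifted by more than 40 mm (distance of any of bowl_a, bowl_b from where it was at the start of the episode above 0.04 m).
It fails at once if the soldering board, tweezers, pliers or jar is shifted by more than 30 mm (distance of any of soldering_board, tweezers, pliers, flux_jar from where it was at the start of the episode above 0.03 m).
It also fails if it takes over 72 s, if anything falls off the work surface, if the arm or the gripper's body presses on something with over 40 N, if the wrist force passes 120 N, or if a joint passes its speed limit or range.

### The arm

A 6-joint arm with a two-finger parallel gripper is mounted at the origin on the work surface. World frame = base frame: x ahead of the robot, y to its left, z up, the work surface at z = 0. Lengths are in m, angles in degrees, forces in N, time in s.
With the tool pointing down it reaches from about 0.4 to 0.825 m from the base axis. Payload 7 kg.
Tool frame: the origin (TCP) lies between the finger pads; the fingertips stand 19 mm ahead of it and the grasp point (between the pads) is the TCP; z points along the fingers, y is the line along which they close (so a half turn about z gives the same grasp; the last joint's range is limited). The gripper opens to 88 mm and grips with 3 to 60 N. Pads are 19 mm wide; open, the fingers measure 130 mm over their backs; the gripper's body (78 mm by 193 mm) begins 47 mm behind the grasp point.
Start: joints at [-48.008, 20.546, 0.682, 0, -70.136, -16.507], TCP at [0.29, -0.609, 0.246] pointing down, gripper open.
Joint ranges: [-176.03, 176.03], [-82.01, 121.73], [-58.28, 71.71], [-173.87, 95.51], [-174.79, -0.11], [-173.66, 173.66]. Speed limits (degrees/s): [136.94, 136.94, 172.46, 180, 180, 180].

### API

Orientations are given as [roll, pitch, yaw] about the fixed x, y, z axes, in that order (R = Rz(yaw) Ry(pitch) Rx(roll)).
In Python, from plant import get_obs, snapshot, close_job, spot_in, spot_point gives the robot as it stands.
- The arm moves only by the tool play_rows, never from a script. Its argument "plan" is a list of rows, each a list of 6 numbers: the shift along the tool's x, y, z in cm, then the turn, a rotation vector about the tool's x, y, z in degrees. A call has 1 to 20 rows; each row shifts and turns the commanded pose from where the row before left it, along the tool's axes as they then stand; what a row does not reach is not made up. A row lasts 1/12 s, in which the tool goes at most 41.7 mm and 7.16 degrees, less where a joint would pass 70% of its speed; a pose out of reach is approached as far as the arm can. A call is refused whole if a number of a shift passes 4.17 or a number of a turn 7.16, either way. A call with a gripper value outside its range is refused whole. "grip" is the finger opening in cm, from 0 to 8.76, set as the call begins (left out, the last holds). The fingers move at their own pace and stop on an object; the grip force is fixed at half the most. Time passes only in rows, so rows that do not move let the fingers close. It gives the time, the measured TCP pose, the force, the opening and the grip force at its end, in the units of the state.
- get_obs(): the state, without advancing time (a new reading comes with each control period).
- snapshot(name): name is "scene" or "top" or "wrist"; returns a dict with "frame" (384x512x3 uint8, red, green, blue), "fx", "fy", "cx", "cy" (pixels), "k1" (the pictures are not rectified: a ray, as slopes to the right and down, at radius r is drawn at 1 + k1 r^2 times it, then the intrinsics apply), "position" and "attitude" of the camera in the world. Camera axes: x right, y down, z forward; pixel columns grow to the right and rows downward; lengths in m; the calibration is good to about 2 mm. A picture is of the moment at which its call begins. There is no depth.
- close_job(): hands the job in; it is judged then, once.
Trained networks look in the newest picture that a camera, given by its name, has taken for a name from the list of things; names that differ only in an ending like _2 or _b are one class to them, and where a whole thing is asked for, a point or a joint stands for the part that bears it (a point fixed in the world has none). Each returns a list of dicts, best first, with "score" (0 to 1); they miss things now and then, are a little off and sometimes report something else, mostly with a low value. They report only what shows in the picture. A call takes as long as a camera call. They do not tell look-alikes from the thing itself.
- spot_in(camera, thing): "position" ([x, y, z] in m, in world coordinates, good to about 4 mm: the middle of the surface that is visible of it).
- spot_point(camera, thing): "position" ([x, y, z] in m, in world coordinates, good to about 4 mm: a listed point, or the origin of a listed thing).
The state is a dict: "clock": time; "joint_pos": joint angles; "qvel": joint speeds; "tau": joint torques, N m; "tool_pos": TCP position; "orientation": TCP orientation; "force": force on the tool from outside, world axes, zero at the start; "moment": the same for the moment, N m; "opening": finger opening in m; "gripper_force": force on a finger pad.
Only numpy, scipy, OpenCV 4.12 (cv2) and the standard library are available. Lean on these libraries where they do the work, as an engineer would, in place of code of your own. Each camera call takes 0.05 s, during which the arm holds its last target. There are 200 camera calls.

## Working session

There is one attempt and no reset: what is moved stays moved. The work goes in short steps, Python scripts to look and compute and a tool call to move; the robot and the scene stay as the last step left them, time stands still between calls to the robot, and variables do not carry over. Pictures are saved under pics/ and viewed, at most 10 in all, crops included, and the job is handed in when it is done.

Besides the shell and the picture viewer there is one more tool, called after "Call:" as name([rows], argument=value, ...), one row to a line, values as JSON. play_rows: Moves the arm, as the interface text tells. Its arguments: {"type":"object","properties":{"plan":{"type":"array","items":{"type":"array","items":{"type":"number"}}},"grip":{"type":"number"}},"required":["plan"]}

```bash
mkdir -p pics; ls; cat > h.py <<'E'
import numpy as np,cv2,sys
from plant import *
def save(n,f):
    s=snapshot(n); cv2.imwrite('pics/'+f,s['frame'][:,:,::-1]); return s
def px2w(s,u,v,z):
    K=np.array([[s['fx'],0,s['cx']],[0,s['fy'],s['cy']],[0,0,1]])
    p=cv2.undistortPoints(np.array([[[u,v]]],float),K,np.array([s['k1'],0,0,0.]))[0,0]
    A=np.array(s['attitude'],float)
    if A.shape!=(3,3):
        from scipy.spatial.transform import Rotation as R
        A=R.from_euler('xyz',A,degrees=True).as_matrix()
    d=A@np.array([p[0],p[1],1]); o=np.array(s['position'])
    return o+d*(z-o[2])/d[2]
E
python3 - <<'E'
from h import *
a=save('scene','scene1.png');b=save('top','top1.png')
for s in (a,b): print({k:v for k,v in s.items() if k!='frame'})
for n in ['tray','tray_handle','gate_hinge','gate_lip','bowl_a','silver_sample','brass_sample','round_1','tag_1','soldering_board','tweezers','pliers','flux_jar']:
  for c in ('top','scene'):
    print(n,c,[(np.round(d['position'],3).tolist(),round(d['score'],2)) for d in spot_point(c,n)][:5])
im=np.hstack([a['frame'],b['frame']])[:,:,::-1]
E
```

```text
pics
{'fx': 431.0057047043883, 'fy': 431.0057047043883, 'cx': 260.96763692293223, 'cy': 184.57160115473667, 'k1': -0.057114486788547275, 'position': array([1.3218705 , 0.50682771, 0.7752207 ]), 'attitude': array([-124.91144885,   -0.79611063,  121.30891114])}
{'fx': 369.07213529647805, 'fy': 369.07213529647805, 'cx': 256.87312171385645, 'cy': 194.37586471659506, 'k1': 0.009570446008370164, 'position': array([0.39914426, 0.02856001, 1.21559506]), 'attitude': array([-176.1207768 ,   -0.30535514,  -90.32902638])}
tray top [([0.758, -0.103, -0.003], 0.81), ([0.296, 0.436, -0.0], 0.75), ([0.234, -0.248, 0.002], 0.7), ([0.583, -0.008, -0.0], 0.6), ([0.266, 0.22, 0.005], 0.57)]
tray scene [([0.294, 0.443, -0.001], 0.98), ([0.267, 0.22, 0.0], 0.95), ([0.236, -0.247, 0.005], 0.72), ([0.758, -0.106, -0.001], 0.64), ([0.574, -0.014, 0.002], 0.6)]
tray_handle top [([0.296, 0.438, 0.082], 0.96), ([0.269, 0.217, 0.082], 0.89), ([0.576, -0.002, 0.081], 0.87), ([0.756, -0.102, 0.057], 0.74), ([0.238, -0.248, 0.061], 0.61)]
tray_handle scene [([0.578, -0.007, 0.085], 0.92), ([0.3, 0.437, 0.081], 0.9)
[... 1336 characters left out ...]
 0.002], 0.24)]
tag_1 top [([0.563, 0.009, 0.014], 0.5), ([0.572, -0.028, 0.013], 0.4), ([0.492, 0.299, 0.008], 0.31)]
tag_1 scene [([0.574, -0.026, 0.013], 0.53), ([0.564, 0.01, 0.009], 0.39)]
soldering_board top [([0.698, 0.259, 0.002], 0.95), ([0.479, -0.298, 0.004], 0.28)]
soldering_board scene [([0.694, 0.262, 0.0], 0.64)]
tweezers top [([0.729, 0.102, -0.004], 0.6)]
tweezers scene [([0.724, 0.102, -0.001], 0.8), ([0.638, -0.389, 0.005], 0.49)]
pliers top [([0.664, -0.216, -0.003], 0.78), ([0.698, 0.258, 0.004], 0.55), ([0.626, -0.021, 0.015], 0.15)]
pliers scene [([0.664, -0.209, -0.003], 0.88)]
flux_jar top [([0.637, -0.392, -0.0], 0.8)]
flux_jar scene [([0.638, -0.391, 0.004], 0.91)]
```

View pics/top1.png

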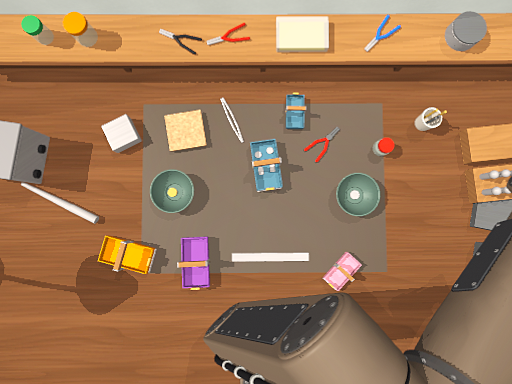

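View pics/scene1.png

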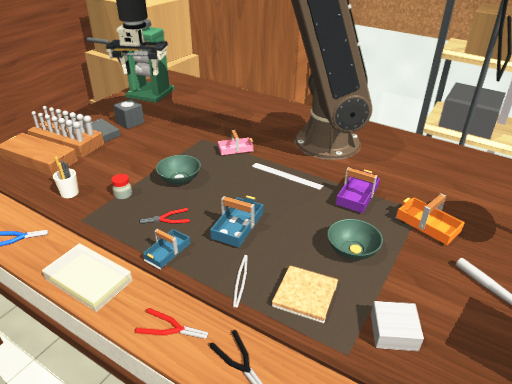

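Candidates (top picture): large blue tray (267,165), small blue (296,110), orange (127,254), purple (195,262) and pink (342,271). I choose the large blue one. The silver bowl is at (358,195) and the brass bowl at (172,191). Next is a close crop to check the choice and read the yaw.

```bash
python3 - <<'E'
from h import *
s=save('top','t2.png'); im=cv2.imread('pics/t2.png')
cv2.imwrite('pics/crop1.png',cv2.resize(im[120:208,225:310],None,fx=6,fy=6,interpolation=cv2.INTER_CUBIC))
o=get_obs(); print(o['tool_pos'],o['orientation'],o['opening'],o['force'])
E
```

```text
[ 0.29040942 -0.6092961   0.24556726] [ 1.79999217e+02  2.44440183e-04 -1.54514240e+02] 0.08738736363152766 [ 0.24836439  0.22873311 -0.14666326]
```

View pics/crop1.png

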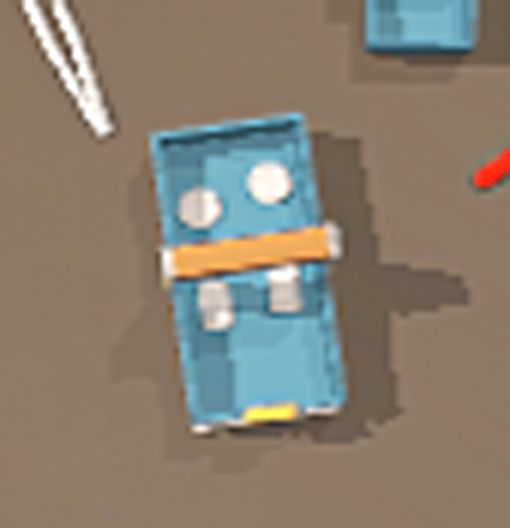

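The crop shows the large blue tray with two rounds behind the handle (crop 200,207 and 268,182). Two tags lie in front of it (215,305 and 285,290), and the gate's brass bead is at the lower end (270,413).

```bash
python3 - <<'E'
from h import *
s=snapshot('top')
f=lambda u,v,z:px2w(s,225+(u+.5)/6-.5,120+(v+.5)/6-.5,z)
h1,h2=f(172,264,.092),f(330,243,.092)
r1,r2,f1,f2=f(153,133,.042),f(300,116,.042),f(195,428,.042),f(343,405,.042)
b=f(270,413,.05)
an=lambda d:np.degrees(np.arctan2(d[1],d[0]))
print('handle mid',(h1+h2)/2,'yaw from handle',an(h2-h1)-90)
print('corner mid',(r1+r2+f1+f2)/4,'yaw',an((f1+f2)-(r1+r2)),an(r2-r1)-90,an(f2-f1)-90, np.linalg.norm((f1+f2-r1-r2)/2))
print('bead',b, 'gap', np.linalg.norm(b[:2]-((r1+r2+f1+f2)/4)[:2]))
for n,uv in dict(r1=(200,207),r2=(268,182)).items(): print(n,f(*uv,.018))
E
```

```text
handle mid [ 0.57527454 -0.00775821  0.092     ] yaw from handle -172.655166795782
corner mid [ 0.57430409 -0.00751959  0.042     ] yaw -172.1974041846368 -173.59283150283318 -171.44764882584218 0.15874055878808124
bead [ 0.49685994 -0.01849932  0.05      ] gap 0.07821860910926656
r1 [0.61260829 0.01753239 0.018     ]
r2 [ 0.6262223  -0.01971498  0.018     ]
```

Call:
play_rows([
  [-2.34,2.18,0,0,0,0],
  [-2.34,2.18,0,0,0,0],
  [-2.34,2.18,0,0,0,0],
  [-2.34,2.18,0,0,0,0],
  [-2.34,2.18,0,0,0,0],
  [-2.34,2.18,0,0,0,0],
  [-2.34,2.18,0,0,0,0],
  [-2.34,2.18,0,0,0,0],
  [-2.34,2.18,0,0,0,0],
  [-2.34,2.18,0,0,0,0],
  [-2.34,2.18,0,0,0,0],
  [-2.34,2.18,0,0,0,0],
  [-2.34,2.18,0,0,0,0],
  [-2.34,2.18,0,0,0,0],
  [-2.34,2.18,0,0,0,0],
  [-2.34,2.18,0,0,0,0],
  [-2.34,2.18,0,0,0,0],
  [-2.34,2.18,0,0,0,0],
  [-2.34,2.18,0,0,0,0],
  [-2.34,2.18,0,0,0,0],
], grip=0)

```text
clock: 3.17
tool_pos: [0.5256, -0.0127, 0.2459]
orientation: [-180.0, 0.0, -154.5]
force: [1.1, 0.5, 0.7]
opening: 0.0005
gripper_force: 0.0
```

Call:
play_rows([
  [0,0,0,0,0,6],
  [0,0,0,0,0,6],
  [0,0,0,0,0,5.8],
  [0,0,0,0,0,0],
  [0,0,0,0,0,0],
])

```text
clock: 3.58
tool_pos: [0.5253, -0.0143, 0.2456]
orientation: [180.0, 0.0, -172.1]
force: [1.1, -0.2, -0.1]
opening: 0.0004
gripper_force: 0.0
```

```bash
python3 - <<'E'
from h import *
o=get_obs(); print(o['clock'],o['tool_pos'],o['orientation'],o['joint_pos'],o['opening'])
s=save('wrist','w1.png')
for n in ['tray_handle','gate_hinge','gate_lip','tray','round_1','tag_1']:
  print(n,[(np.round(d['position'],3).tolist(),round(d['score'],2)) for d in spot_point('wrist',n)][:3])
E
```

```text
3.5833 [ 0.52526085 -0.0143047   0.24564453] [ 1.79998368e+02  9.26301647e-03 -1.72128058e+02] [ 1.98488606e+01  6.40836867e+00 -1.80515382e+01  3.57443874e-04
 -6.55306930e+01 -1.01977067e+02] 0.0003757562773666695
tray_handle []
gate_hinge [([0.503, -0.016, 0.014], 0.84)]
gate_lip [([0.504, -0.016, 0.042], 0.64)]
tray [([0.579, -0.008, -0.001], 0.59), ([0.583, -0.006, 0.083], 0.4)]
round_1 []
tag_1 [([0.56, 0.006, 0.017], 0.7), ([0.573, -0.025, 0.016], 0.46), ([0.481, -0.299, 0.004], 0.24)]
```

View pics/w1.png

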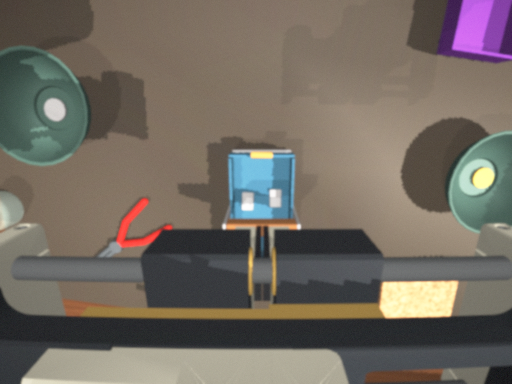

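Yaw is aligned and the finger is inside, behind the gate. I go down and push the gate outwards and down.

Call:
play_rows([
  [0,0,2.5,0,0,0],
  [0,0,2.5,0,0,0],
  [0,0,2.5,0,0,0],
  [0,0,2.5,0,0,0],
  [0,0,2.5,0,0,0],
  [0,0,2,0,0,0],
  [0,0,1.5,0,0,0],
  [0,0,1.5,0,0,0],
  [0,0,1.36,0,0,0],
  [0,0,0,0,0,0],
  [0,0,0,0,0,0],
])

```text
clock: 4.85
tool_pos: [0.525, -0.0146, 0.0566]
orientation: [-180.0, -0.1, -172.3]
force: [-0.7, 0.4, 0.1]
opening: 0.0005
gripper_force: 0.0
```

Call:
play_rows([
  [0.4,0,0,0,0,0],
  [0.4,0,0,0,0,0],
  [0.4,0,0,0,0,0],
  [0.4,0,0,0,0,0],
  [0.4,0,0,0,0,0],
  [0.4,0,0,0,0,0],
  [0.4,0,0,0,0,0],
  [0.4,0,0,0,0,0],
  [0.15,0,0,0,0,0],
  [0.4,0,0.3,0,0,0],
  [0.4,0,0.3,0,0,0],
  [0.4,0,0.3,0,0,0],
  [0.1,0,0.3,0,0,0],
  [0.1,0,0.3,0,0,0],
  [0.1,0,0.25,0,0,0],
  [0.1,0,0.2,0,0,0],
  [0,0,0.2,0,0,0],
  [0,0,0,0,0,0],
  [0,0,0,0,0,0],
  [0,0,0,0,0,0],
])

```text
clock: 6.52
tool_pos: [0.4763, -0.021, 0.0355]
orientation: [-180.0, 0.0, -172.3]
force: [-0.6, 0.3, 0.6]
opening: 0.0004
gripper_force: 0.0
```

```bash
python3 - <<'E'
from h import *
o=get_obs(); print(o['clock'],o['tool_pos'],o['force'])
s=save('wrist','w2.png');t=save('scene','s2.png');save('top','t3.png')
for c in('wrist','scene','top'):
 for n in ['tray_handle','gate_hinge','gate_lip','tray']:
  print(c,n,[(np.round(d['position'],3).tolist(),round(d['score'],2)) for d in spot_point(c,n) if abs(np.array(d['position'])[0]-.53)<.1 and abs(d['position'][1])<.09][:3])
a=cv2.resize(cv2.imread('pics/s2.png')[170:270,180:290],None,fx=4,fy=4)
b=cv2.resize(cv2.imread('pics/w2.png')[50:350,120:400],(374,400))
cv2.imwrite('pics/c2.png',np.hstack([cv2.resize(a,(420,400)),b]))
E
```

```text
6.5167 [ 0.47633591 -0.02097235  0.035486  ] [-0.58703943  0.31415532  0.62183258]
wrist tray_handle []
wrist gate_hinge []
wrist gate_lip [([0.481, -0.021, 0.016], 0.54)]
wrist tray []
scene tray_handle [([0.579, -0.008, 0.084], 0.89), ([0.561, 0.012, 0.013], 0.54)]
scene gate_hinge [([0.502, -0.016, 0.016], 0.93)]
scene gate_lip [([0.479, -0.022, 0.021], 0.4)]
scene tray [([0.578, -0.013, 0.0], 0.93), ([0.565, 0.01, 0.01], 0.32)]
top tray_handle [([0.576, -0.006, 0.08], 0.55)]
top gate_hinge []
top gate_lip []
top tray [([0.583, -0.007, -0.001], 0.58)]
```

View pics/c2.png

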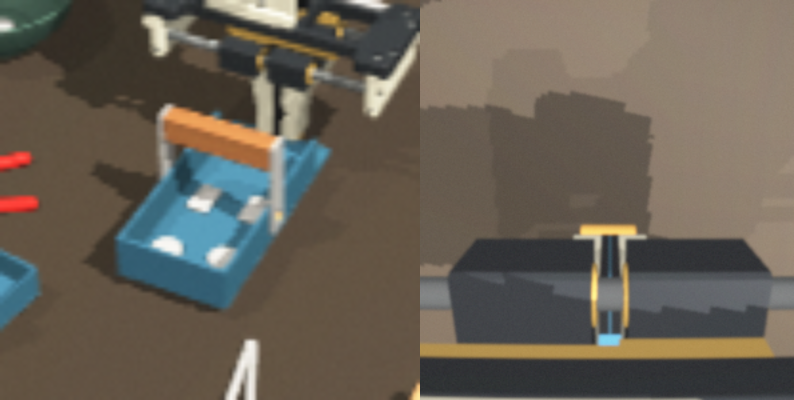

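The gate lies almost flat, with the finger on it. I press slightly lower, rise, and turn for the handle grip.

Call:
play_rows([
  [0,0,0.1,0,0,0],
  [0,0,0.1,0,0,0],
  [0,0,0,0,0,0],
  [0,0,0,0,0,0],
  [0,0,0,0,0,0],
])

```text
clock: 7.68
tool_pos: [0.4761, -0.021, 0.0334]
orientation: [-180.0, -0.0, -172.3]
force: [-0.6, -0.5, 0.3]
opening: 0.0004
gripper_force: 0.0
```

Call:
play_rows([
  [0,0,-2,0,0,0],
  [0,0,-3,0,0,0],
  [0,0,-4,0,0,0],
  [0,0,-4,0,0,0],
  [0,0,-4,0,0,0],
  [-2.55,0,0,0,0,0],
  [-2.55,0,0,0,0,0],
  [-2.55,0,0,0,0,0],
  [-2.55,0,0,0,0,0],
])

```text
clock: 8.43
tool_pos: [0.5783, -0.0072, 0.204]
orientation: [180.0, 0.1, -172.3]
force: [-1.5, 0.1, 0.2]
opening: 0.0002
gripper_force: 0.0
```

Call:
play_rows([
  [0,0,0,0,0,-6],
  [0,0,0,0,0,-6],
  [0,0,0,0,0,-6],
  [0,0,0,0,0,-6],
  [0,0,0,0,0,-6],
  [0,0,0,0,0,-6],
  [0,0,0,0,0,-6],
  [0,0,0,0,0,-6],
  [0,0,0,0,0,-6],
  [0,0,0,0,0,-6],
  [0,0,0,0,0,-6],
  [0,0,0,0,0,-6],
  [0,0,0,0,0,-6],
  [0,0,0,0,0,-6],
  [0,0,0,0,0,-6],
  [0,0,0,0,0,0],
  [0,0,0,0,0,0],
], grip=6)

```text
clock: 9.85
tool_pos: [0.5771, -0.0074, 0.2033]
orientation: [180.0, 0.0, -82.5]
force: [0.0, 0.2, -1.1]
opening: 0.0599
gripper_force: 0.0
```

```bash
python3 - <<'E'
from h import *
o=get_obs(); print(o['clock'],o['tool_pos'],o['orientation'],o['joint_pos'],o['opening'])
s=save('wrist','w3.png');save('scene','s3.png');save('top','t4.png')
for c in('wrist','scene','top'):
 for n in ['tray_handle','gate_hinge','gate_lip','tray','bowl_a','silver_sample','round_1','tag_1']:
  print(c,n,[(np.round(d['position'],3).tolist(),round(d['score'],2)) for d in spot_point(c,n)][:4])
a=cv2.resize(cv2.imread('pics/s3.png')[150:270,160:290],(433,400))
b=cv2.imread('pics/w3.png')[:,60:412];b=cv2.resize(b,(367,400))
cv2.imwrite('pics/c3.png',np.hstack([a,b]))
E
```

```text
9.85 [ 0.57712395 -0.00735889  0.20330909] [ 1.79977670e+02  1.30890234e-03 -8.25030787e+01] [ 1.86748410e+01  1.32205438e+01 -1.54027391e+01 -6.39303761e-03
 -6.13983700e+01 -1.11748579e+01] 0.059916492258013127
wrist tray_handle [([0.757, -0.102, 0.052], 0.73), ([0.583, -0.005, 0.085], 0.6)]
wrist gate_hinge [([0.504, -0.017, 0.013], 0.63), ([0.812, -0.103, 0.01], 0.6), ([0.625, -0.026, 0.015], 0.56)]
wrist gate_lip [([0.482, -0.021, 0.016], 0.73), ([0.811, -0.106, 0.03], 0.69)]
wrist tray [([0.578, -0.007, -0.001], 0.87), ([0.759, -0.104, 0.002], 0.67)]
wrist bowl_a [([0.611, 0.018, 0.016], 0.55)]
wrist silver_sample []
wrist round_1 [([0.627, -0.028, 0.016], 0.74), ([0.614, 0.016, 0.016], 0.55)]
wrist tag_1 [([0.561, 0.008, 0.014], 0.64), ([0.576, -0.028, 0.018], 0.54)]
scene tray_handle [([0.751, -0.105, 0.058], 0.92), ([0.296, 0.436, 0.078], 0.82), ([0.269, 0.221, 0.079], 0.63)]
scene gate_hinge [([0.501, -0.016, 0.016], 0.94), ([0.814, -0.109, 0.01], 0.71), ([0.27, 0.366, 0.014], 0.61), ([0.195, -0.211, 0.011], 0.41)]
scene gate_lip [([0.481, -0.018, 0.015], 0.63), ([0.808, -0
[... 383 characters left out ...]
5], 0.58), ([0.612, 0.017, 0.011], 0.4)]
scene tag_1 [([0.565, 0.01, 0.012], 0.51), ([0.574, -0.026, 0.015], 0.4)]
top tray_handle [([0.238, -0.25, 0.058], 0.88), ([0.298, 0.437, 0.081], 0.7), ([0.576, -0.007, 0.081], 0.69), ([0.479, -0.297, 0.002], 0.69)]
top gate_hinge [([0.196, -0.209, 0.01], 0.97), ([0.511, -0.016, 0.012], 0.82), ([0.278, 0.364, 0.016], 0.78)]
top gate_lip [([0.482, -0.021, 0.019], 0.63), ([0.276, 0.366, 0.039], 0.47), ([0.198, -0.21, 0.029], 0.37), ([0.481, -0.295, -0.0], 0.18)]
top tray [([0.294, 0.434, -0.001], 0.9), ([0.583, -0.006, -0.001], 0.69)]
top bowl_a [([0.481, -0.299, 0.0], 0.98)]
top silver_sample [([0.483, -0.298, 0.006], 0.53)]
top round_1 []
top tag_1 []
```

View pics/c3.png

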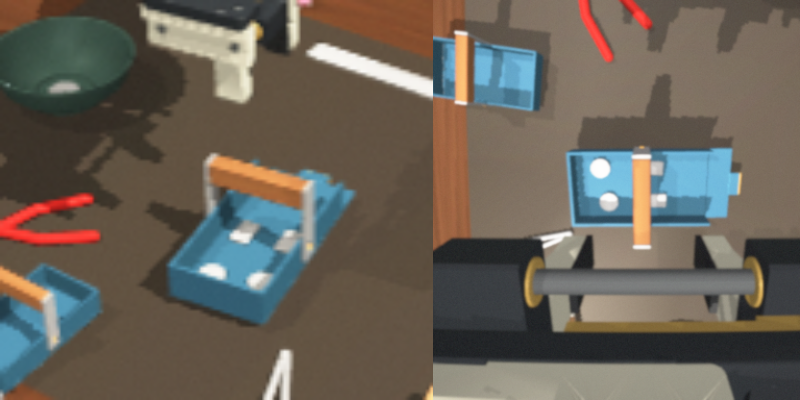

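The gate is flat and lip-flush, and the handle (crop 641,197) lies between the open fingers. I grip it now.

Call:
play_rows([
  [0,0,2,0,0,0],
  [0,0,2,0,0,0],
  [0,0,2,0,0,0],
  [0,0,2,0,0,0],
  [0,0,1.5,0,0,0],
  [0,0,1.5,0,0,0],
  [0,0,1.1,0,0,0],
  [0,0,0,0,0,0],
  [0,0,0,0,0,0],
])

```text
clock: 11.95
tool_pos: [0.5772, -0.0074, 0.0823]
orientation: [179.9, -0.0, -82.3]
force: [-0.6, -0.1, 0.3]
opening: 0.0603
gripper_force: 0.0
```

Call:
play_rows([
  [0,0,0,0,0,0],
  [0,0,0,0,0,0],
  [0,0,0,0,0,0],
  [0,0,0,0,0,0],
  [0,0,0,0,0,0],
  [0,0,0,0,0,0],
  [0,0,0,0,0,0],
  [0,0,0,0,0,0],
], grip=0.8)

```text
clock: 12.62
tool_pos: [0.5778, -0.0072, 0.0827]
orientation: [-179.9, 0.0, -82.3]
force: [2.0, -0.4, -0.2]
opening: 0.0156
gripper_force: 30.0
```

Gripped (opening 15.6 mm, 30 N). I lift the tray level and carry it to the silver bowl with gentle ramps.

Call:
play_rows([
  [0,0,-0.3,0,0,0],
  [0,0,-0.6,0,0,0],
  [0,0,-1,0,0,0],
  [0,0,-1.3,0,0,0],
  [0,0,-1.5,0,0,0],
  [0,0,-1.5,0,0,0],
  [0,0,-1.5,0,0,0],
  [0,0,-1.5,0,0,0],
  [0,0,-1.3,0,0,0],
  [0,0,-1,0,0,0],
  [0,0,-0.7,0,0,0],
  [0,0,-0.4,0,0,0],
  [0,0,-0.1,0,0,0],
])

```text
clock: 13.7
tool_pos: [0.5774, -0.0073, 0.2101]
orientation: [-180.0, 0.0, -82.3]
force: [-0.2, -0.2, -2.9]
opening: 0.0154
gripper_force: 30.0
```

Call:
play_rows([
  [0.4,0.13,0,0,0,0],
  [0.8,0.13,0,0,0,0],
  [1.2,0.13,0,0,0,0],
  [1.6,0.13,0,0,0,0],
  [1.97,0.13,0,0,0,0],
  [1.97,0.13,0,0,0,0],
  [1.97,0.13,0,0,0,0],
  [1.97,0.13,0,0,0,0],
  [1.97,0.13,0,0,0,0],
  [1.97,0.13,0,0,0,0],
  [1.97,0.13,0,0,0,0],
  [1.97,0.13,0,0,0,0],
  [1.97,0.13,0,0,0,0],
  [1.97,0.13,0,0,0,0],
  [1.6,0.13,0,0,0,0],
  [1.2,0.13,0,0,0,0],
  [0.8,0.13,0,0,0,0],
  [0.4,0.13,0,0,0,0],
  [0,0,0,0,0,0],
  [0,0,0,0,0,0],
])

```text
clock: 15.37
tool_pos: [0.5909, -0.2848, 0.2093]
orientation: [180.0, 0.0, -82.3]
force: [-0.1, 0.5, -3.7]
opening: 0.0159
gripper_force: 30.0
```

```bash
python3 - <<'E'
from h import *
o=get_obs(); print(o['clock'],o['tool_pos'],o['orientation'],o['joint_pos'],o['opening'])
s=save('wrist','w4.png');save('scene','s4.png');save('top','t5.png')
for c in('wrist','scene','top'):
 for n in ['tray_handle','gate_hinge','gate_lip','bowl_a','silver_sample','round_1','tag_1']:
  print(c,n,[(np.round(d['position'],3).tolist(),round(d['score'],2)) for d in spot_point(c,n) if d['position'][1]<-.15][:3])
a=cv2.resize(cv2.imread('pics/s4.png')[110:250,120:270],(428,400))
b=cv2.resize(cv2.imread('pics/w4.png')[:,60:412],(367,400))
cv2.imwrite('pics/c4.png',np.hstack([a,b]))
E
```

```text
15.3667 [ 0.59094114 -0.28477281  0.2093112 ] [ 1.79990195e+02  1.73010371e-02 -8.23262670e+01] [-8.73622473e+00  2.01239250e+01 -4.78725643e+00 -1.52427833e-02
 -6.51031129e+01  1.64163780e+01] 0.015867286119084615
wrist tray_handle [([0.594, -0.282, 0.206], 0.94), ([0.625, -0.261, 0.139], 0.33)]
wrist gate_hinge [([0.515, -0.295, 0.14], 0.56)]
wrist gate_lip [([0.491, -0.296, 0.142], 0.73)]
wrist bowl_a [([0.491, -0.299, 0.145], 0.57), ([0.57, -0.27, 0.142], 0.29)]
wrist silver_sample []
wrist round_1 [([0.636, -0.302, 0.14], 0.75), ([0.625, -0.262, 0.141], 0.66)]
wrist tag_1 [([0.587, -0.306, 0.142], 0.84), ([0.573, -0.268, 0.141], 0.6)]
scene tray_handle [([0.239, -0.251, 0.055], 0.85), ([0.59, -0.283, 0.207], 0.77)]
scene gate_hinge [([0.514, -0.295, 0.141], 0.83), ([0.198, -0.209, 0.012], 0.79)]
scene gate_lip [([0.194, -0.211, 0.034], 0.53)]
scene bowl_a [([0.477, -0.303, -0.001], 0.72)]
scene silver_sample [([0.482, -0.298, 0.007], 0.47)]
scene round_1 []
scene tag_1 [([0.583, -0.302, 0.14], 0.46)]
top tray_handle [([0.592, -0.281, 0.21], 0.94), ([0.238, -0.247, 0.062], 0.45)]
top gate_hinge [([0.52, -0.295, 0.14], 0.87)]
top gate_lip [([0.494, -0.297, 0.148], 0.53)]
top bowl_a [([0.482, -0.3, 0.001], 0.82)]
top silver_sample []
top round_1 [([0.625, -0.263, 0.139], 0.39)]
top tag_1 []
```

View pics/c4.png

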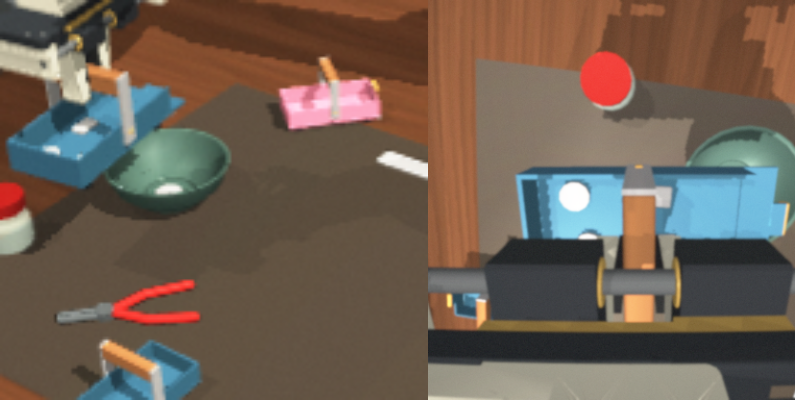

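The tray is held level with its blanks in place and the lip over the silver bowl. I tip it 11 degrees, below sliding, and go down to the bowl.

Call:
play_rows([
  [0,0,0,0.4,0,0],
  [0,0,0,0.8,0,0],
  [0,0,0,1,0,0],
  [0,0,0,1,0,0],
  [0,0,0,1,0,0],
  [0,0,0,1,0,0],
  [0,0,0,1,0,0],
  [0,0,0,1,0,0],
  [0,0,0,1,0,0],
  [0,0,0,1,0,0],
  [0,0,0,1,0,0],
  [0,0,0,0.8,0,0],
  [0,0,0,0.2,0,0],
  [0,0,0,0,0,0],
])

```text
clock: 17.73
tool_pos: [0.5909, -0.2851, 0.2096]
orientation: [-168.8, 0.0, -82.3]
force: [-0.5, 0.2, -3.3]
opening: 0.0157
gripper_force: 30.0
```

Call:
play_rows([
  [0,0.06,0.3,0,0,0],
  [0,0.12,0.6,0,0,0],
  [0,0.15,0.75,0,0,0],
  [0,0.16,0.8,0,0,0],
  [0,0.16,0.8,0,0,0],
  [0,0.16,0.8,0,0,0],
  [0,0.14,0.7,0,0,0],
  [0,0.1,0.5,0,0,0],
  [0,0.05,0.25,0,0,0],
  [0,0,0,0,0,0],
  [0,0,0,0,0,0],
])

```text
clock: 18.65
tool_pos: [0.5912, -0.2851, 0.1535]
orientation: [-168.8, -0.0, -82.3]
force: [0.3, -0.4, -2.4]
opening: 0.016
gripper_force: 30.0
```

```bash
python3 - <<'E'
from h import *
o=get_obs(); print(o['clock'],o['tool_pos'],o['orientation'],o['joint_pos'],o['opening'],o['force'])
snapshot('wrist');snapshot('scene');snapshot('top')
for c in('wrist','scene','top'):
 for n in ['tray_handle','gate_hinge','gate_lip','bowl_a','round_1','tag_1']:
  print(c,n,[(np.round(d['position'],3).tolist(),round(d['score'],2)) for d in spot_point(c,n) if d['position'][1]<-.15 and d['position'][0]>.4][:3])
E
```

```text
18.65 [ 0.59120454 -0.28505785  0.15347649] [-1.68794900e+02 -8.98404785e-03 -8.23093166e+01] [-10.81929391  18.12879751 -14.68346574  -4.85521562 -46.64878051
  21.51930229] 0.016038536646501896 [ 0.32589398 -0.40706609 -2.40563676]
wrist tray_handle [([0.595, -0.282, 0.153], 0.61), ([0.51, -0.297, 0.068], 0.44)]
wrist gate_hinge [([0.53, -0.295, 0.071], 0.63), ([0.599, -0.304, 0.083], 0.5), ([0.479, -0.299, 0.003], 0.27)]
wrist gate_lip [([0.511, -0.295, 0.069], 0.56), ([0.6, -0.302, 0.085], 0.2)]
wrist bowl_a [([0.481, -0.298, 0.001], 0.67), ([0.528, -0.295, 0.072], 0.44)]
wrist round_1 [([0.651, -0.301, 0.097], 0.82), ([0.638, -0.258, 0.095], 0.65)]
wrist tag_1 [([0.6, -0.303, 0.086], 0.66), ([0.586, -0.268, 0.086], 0.54)]
scene tray_handle [([0.59, -0.284, 0.153], 0.76), ([0.481, -0.302, 0.0], 0.23)]
scene gate_hinge [([0.529, -0.292, 0.07], 0.58), ([0.598, -0.304, 0.082], 0.34)]
scene gate_lip [([0.505, -0.295, 0.068], 0.57)]
scene bowl_a [([0.481, -0.305, 0.001], 0.87), ([0.531, -0.293, 0.07], 0.43)]
scene round_1 []
scene tag_1 [([0.598, -0.302, 0.082], 0.35)]
top tray_handle []
top gate_hinge [([0.536, -0.29, 0.071], 0.65)]
top gate_lip [([0.506, -0.296, 0.067], 0.59)]
top bowl_a [([0.482, -0.301, 0.001], 0.97)]
top round_1 []
top tag_1 []
```

I tip slowly about the lip, keeping the lip where it is.

Call:
play_rows([
  [0,0.047,-0.071,0.4,0,0],
  [0,0.047,-0.071,0.4,0,0],
  [0,0.047,-0.071,0.4,0,0],
  [0,0.047,-0.071,0.4,0,0],
  [0,0.047,-0.071,0.4,0,0],
  [0,0.047,-0.071,0.4,0,0],
  [0,0.047,-0.071,0.4,0,0],
  [0,0.047,-0.071,0.4,0,0],
  [0,0.047,-0.071,0.4,0,0],
  [0,0.047,-0.071,0.4,0,0],
  [0,0.047,-0.071,0.4,0,0],
  [0,0.047,-0.071,0.4,0,0],
  [0,0.047,-0.071,0.4,0,0],
  [0,0.047,-0.071,0.4,0,0],
  [0,0.047,-0.071,0.4,0,0],
  [0,0.047,-0.071,0.4,0,0],
  [0,0.047,-0.071,0.4,0,0],
  [0,0.047,-0.071,0.4,0,0],
  [0,0.047,-0.071,0.4,0,0],
  [0,0.047,-0.071,0.4,0,0],
])

```text
clock: 21.37
tool_pos: [0.5784, -0.2867, 0.1647]
orientation: [-160.8, -0.0, -82.3]
force: [-0.8, -1.4, -3.7]
opening: 0.0159
gripper_force: 30.0
```

Call:
play_rows([
  [0,0.047,-0.071,0.4,0,0],
  [0,0.047,-0.071,0.4,0,0],
  [0,0.047,-0.071,0.4,0,0],
  [0,0.047,-0.071,0.4,0,0],
  [0,0.047,-0.071,0.4,0,0],
  [0,0.047,-0.071,0.4,0,0],
  [0,0.047,-0.071,0.4,0,0],
  [0,0.047,-0.071,0.4,0,0],
  [0,0.047,-0.071,0.4,0,0],
  [0,0.047,-0.071,0.4,0,0],
  [0,0.047,-0.071,0.4,0,0],
  [0,0.047,-0.071,0.4,0,0],
  [0,0.047,-0.071,0.4,0,0],
  [0,0.047,-0.071,0.4,0,0],
  [0,0.047,-0.071,0.4,0,0],
  [0,0.047,-0.071,0.4,0,0],
  [0,0.047,-0.071,0.4,0,0],
  [0,0.047,-0.071,0.4,0,0],
  [0,0.047,-0.071,0.4,0,0],
  [0,0.047,-0.071,0.4,0,0],
])

```text
clock: 23.03
tool_pos: [0.5642, -0.2886, 0.1741]
orientation: [-152.8, 0.0, -82.3]
force: [0.4, 0.6, -3.0]
opening: 0.016
gripper_force: 30.0
```

```bash
python3 - <<'E'
from h import *
o=get_obs(); print(o['clock'],o['tool_pos'],o['orientation'],o['joint_pos'],o['opening'],o['force'])
save('wrist','w5.png');save('scene','s5.png');save('top','t6.png')
for c in('wrist','scene','top'):
 for n in ['gate_lip','bowl_a','round_1','tag_1']:
  print(c,n,[(np.round(d['position'],3).tolist(),round(d['score'],2)) for d in spot_point(c,n) if d['position'][1]<-.15 and d['position'][0]>.4][:4])
a=cv2.resize(cv2.imread('pics/s5.png')[110:250,120:270],(428,400))
b=cv2.resize(cv2.imread('pics/w5.png')[:,60:412],(367,400))
cv2.imwrite('pics/c5.png',np.hstack([a,b]))
E
```

```text
23.0333 [ 0.56424046 -0.28861941  0.17405615] [-1.52763337e+02  5.25529104e-04 -8.23164642e+01] [-16.8459447   10.74899186 -20.76330601 -19.37312923 -34.94667493
  38.16292433] 0.0159674544390211 [ 0.36739636  0.55500596 -3.02018963]
wrist gate_lip [([0.507, -0.297, 0.07], 0.95)]
wrist bowl_a [([0.481, -0.3, 0.003], 0.78)]
wrist round_1 [([0.637, -0.302, 0.138], 0.69), ([0.626, -0.257, 0.131], 0.59)]
wrist tag_1 [([0.59, -0.303, 0.11], 0.51), ([0.577, -0.268, 0.108], 0.48)]
scene gate_lip []
scene bowl_a [([0.479, -0.304, -0.001], 0.97)]
scene round_1 []
scene tag_1 []
top gate_lip []
top bowl_a []
top round_1 []
top tag_1 []
```

View pics/c5.png

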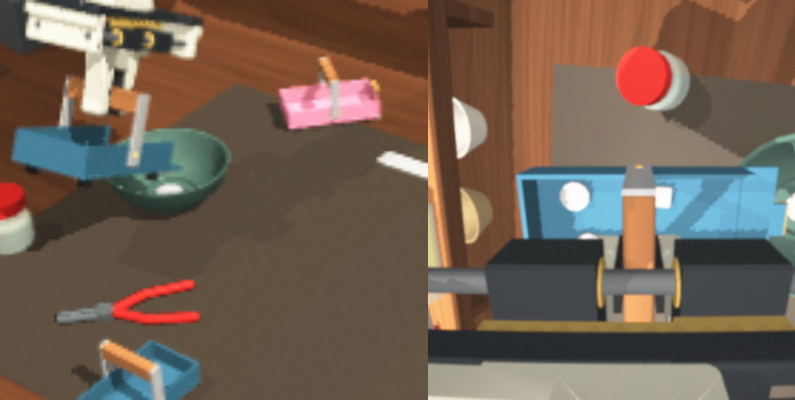

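The tray is tipped 27 degrees and the blanks have not moved yet (round at crop 574,197). The lip stands over the bowl, so I go on slowly.

Call:
play_rows([
  [0,0.047,-0.071,0.4,0,0],
  [0,0.047,-0.071,0.4,0,0],
  [0,0.047,-0.071,0.4,0,0],
  [0,0.047,-0.071,0.4,0,0],
  [0,0.047,-0.071,0.4,0,0],
  [0,0.047,-0.071,0.4,0,0],
  [0,0.047,-0.071,0.4,0,0],
  [0,0.047,-0.071,0.4,0,0],
  [0,0.047,-0.071,0.4,0,0],
  [0,0.047,-0.071,0.4,0,0],
])

```text
clock: 24.62
tool_pos: [0.5569, -0.2897, 0.1781]
orientation: [-148.7, -0.0, -82.3]
force: [0.2, -0.4, -3.9]
opening: 0.0157
gripper_force: 30.0
```

```bash
cat > chk.py <<'E'
from h import *
o=get_obs(); print(o['clock'],o['tool_pos'],o['orientation'],o['joint_pos'],o['force'])
for c in('wrist','scene','top'):
 snapshot(c)
 for n in ['gate_lip','tray_handle','round_1','tag_1','silver_sample']:
  print(c,n,[(np.round(d['position'],3).tolist(),round(d['score'],2)) for d in spot_point(c,n) if d['position'][1]<-.15 and d['position'][0]>.4][:4])
E
python3 chk.py
```

```text
24.6167 [ 0.55686701 -0.28967042  0.17813633] [-1.48747801e+02 -1.03134785e-02 -8.23148784e+01] [-19.34807094   9.44081037 -21.26822532 -25.28094404 -33.49277258
  45.06993656] [ 0.16480491 -0.44416193 -3.9232193 ]
wrist gate_lip [([0.505, -0.294, 0.069], 0.57)]
wrist tray_handle [([0.464, -0.276, 0.019], 0.59), ([0.558, -0.29, 0.179], 0.57)]
wrist round_1 [([0.484, -0.322, 0.049], 0.83), ([0.479, -0.282, 0.034], 0.5)]
wrist tag_1 [([0.465, -0.272, 0.016], 0.67), ([0.478, -0.326, 0.02], 0.55)]
wrist silver_sample [([0.48, -0.298, 0.006], 0.78), ([0.508, -0.296, 0.068], 0.73)]
scene gate_lip []
scene tray_handle [([0.559, -0.285, 0.18], 0.96)]
scene round_1 []
scene tag_1 [([0.478, -0.325, 0.018], 0.55)]
scene silver_sample [([0.556, -0.287, 0.176], 0.67), ([0.481, -0.294, 0.008], 0.56)]
top gate_lip []
top tray_handle []
top round_1 []
top tag_1 []
top silver_sample []
```

The blanks are now sliding out into the bowl. I wait briefly, then check.

Call:
play_rows([
  [0,0,0,0,0,0],
  [0,0,0,0,0,0],
  [0,0,0,0,0,0],
  [0,0,0,0,0,0],
  [0,0,0,0,0,0],
  [0,0,0,0,0,0],
])

```text
clock: 26.02
tool_pos: [0.5569, -0.2896, 0.1779]
orientation: [-148.8, 0.0, -82.3]
force: [-0.4, 0.6, -1.9]
opening: 0.0157
gripper_force: 30.0
```

```bash
python3 chk.py; python3 - <<'E'
from h import *
save('wrist','w6.png');save('scene','s6.png')
a=cv2.resize(cv2.imread('pics/s6.png')[110:250,120:270],(428,400),interpolation=cv2.INTER_CUBIC)
b=cv2.resize(cv2.imread('pics/w6.png')[100:350,260:512],(370,400))
cv2.imwrite('pics/c6.png',np.hstack([a,b]))
E
```

```text
26.0167 [ 0.55685772 -0.28959052  0.17794664] [-1.48802730e+02  3.97027879e-03 -8.23145040e+01] [-19.32021345   9.46013585 -21.27015119 -25.22162772 -33.51093369
  44.99457186] [-0.40009352  0.56796735 -1.92053521]
wrist gate_lip [([0.507, -0.295, 0.07], 0.95)]
wrist tray_handle [([0.557, -0.288, 0.177], 0.58)]
wrist round_1 [([0.462, -0.31, 0.011], 0.87), ([0.462, -0.291, 0.018], 0.85)]
wrist tag_1 [([0.481, -0.327, 0.018], 0.73)]
wrist silver_sample [([0.48, -0.297, 0.008], 0.7)]
scene gate_lip [([0.477, -0.326, 0.016], 0.7)]
scene tray_handle [([0.555, -0.29, 0.177], 0.72), ([0.638, -0.388, 0.004], 0.32)]
scene round_1 [([0.476, -0.327, 0.015], 0.24)]
scene tag_1 [([0.477, -0.326, 0.016], 0.51), ([0.479, -0.304, -0.002], 0.27)]
scene silver_sample [([0.665, -0.213, -0.003], 0.72), ([0.481, -0.298, 0.011], 0.46)]
top gate_lip []
top tray_handle []
top round_1 [([0.602, -0.282, 0.105], 0.74)]
top tag_1 []
top silver_sample []
```

View pics/c6.png

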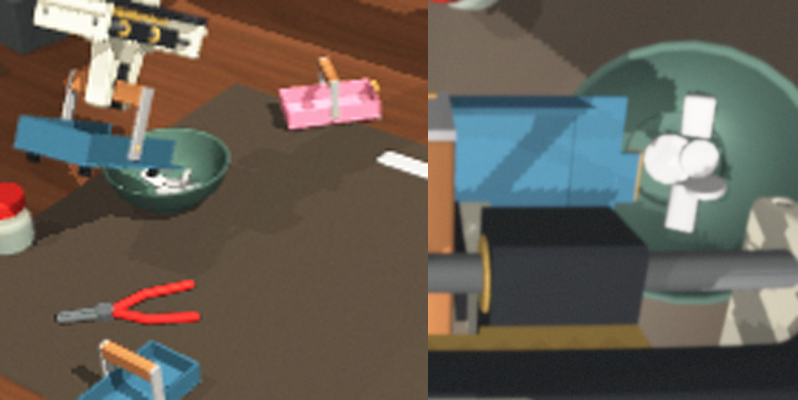

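All five silver pieces lie in the bowl (crop around 690,160), and the tray is empty. I lift, level the tray and carry it back.

Call:
play_rows([
  [0,-0.26,-0.43,0,0,0],
  [0,-0.52,-0.86,0,0,0],
  [0,-0.52,-0.86,0,0,0],
  [0,-0.52,-0.86,0,0,0],
  [0,-0.52,-0.86,0,0,0],
  [0,-0.52,-0.86,0,0,0],
  [0,-0.52,-0.86,0,0,0],
  [0,-0.26,-0.43,-2,0,0],
  [0,0,0,-3,0,0],
  [0,0,0,-3,0,0],
  [0,0,0,-3,0,0],
  [0,0,0,-3,0,0],
  [0,0,0,-3,0,0],
  [0,0,0,-3,0,0],
  [0,0,0,-3,0,0],
  [0,0,0,-3,0,0],
  [0,0,0,-3,0,0],
  [0,0,0,-2.2,0,0],
  [0,0,0,0,0,0],
  [0,0,0,0,0,0],
])

```text
clock: 28.68
tool_pos: [0.5574, -0.2894, 0.2482]
orientation: [-179.9, 0.0, -82.3]
force: [0.1, -0.1, -2.0]
opening: 0.0159
gripper_force: 30.0
```

Call:
play_rows([
  [-0.8,-0.17,0,0,0,0],
  [-1.5,-0.31,0,0,0,0],
  [-1.8,-0.37,0,0,0,0],
  [-1.8,-0.37,0,0,0,0],
  [-1.8,-0.37,0,0,0,0],
  [-1.8,-0.37,0,0,0,0],
  [-1.8,-0.37,0,0,0,0],
  [-1.8,-0.37,0,0,0,0],
  [-1.8,-0.37,0,0,0,0],
  [-1.8,-0.37,0,0,0,0],
  [-1.8,-0.37,0,0,0,0],
  [-1.8,-0.37,0,0,0,0],
  [-1.8,-0.37,0,0,0,0],
  [-1.8,-0.37,0,0,0,0],
  [-1.8,-0.37,0,0,0,0],
  [-1.2,-0.25,0,0,0,0],
  [-0.8,-0.19,0,0,0,0],
  [0,0,0,0,0,0],
  [0,0,0,0,0,0],
])

```text
clock: 30.27
tool_pos: [0.5764, -0.0074, 0.2485]
orientation: [-180.0, 0.0, -82.3]
force: [-0.4, -0.5, -2.6]
opening: 0.0155
gripper_force: 30.0
```

Call:
play_rows([
  [0,0,1,0,0,0],
  [0,0,1.8,0,0,0],
  [0,0,1.8,0,0,0],
  [0,0,1.8,0,0,0],
  [0,0,1.8,0,0,0],
  [0,0,1.8,0,0,0],
  [0,0,1.8,0,0,0],
  [0,0,1.2,0,0,0],
  [0,0,0.8,0,0,0],
  [0,0,0.6,0,0,0],
  [0,0,0.5,0,0,0],
  [0,0,0.4,0,0,0],
  [0,0,0.3,0,0,0],
  [0,0,0.3,0,0,0],
  [0,0,0.25,0,0,0],
  [0,0,0.2,0,0,0],
  [0,0,0.1,0,0,0],
  [0,0,0,0,0,0],
  [0,0,0,0,0,0],
])

```text
clock: 31.85
tool_pos: [0.5767, -0.0074, 0.084]
orientation: [-180.0, -0.0, -82.3]
force: [0.8, 0.0, -3.4]
opening: 0.0157
gripper_force: 30.0
```

Call:
play_rows([
  [0,0,0.07,0,0,0],
  [0,0,0.07,0,0,0],
  [0,0,0,0,0,0],
  [0,0,0,0,0,0],
])

```text
clock: 32.18
tool_pos: [0.5768, -0.0074, 0.0827]
orientation: [-180.0, 0.0, -82.3]
force: [-0.3, -0.6, -0.8]
opening: 0.0158
gripper_force: 30.0
```

Touching down: the force has fallen from about 2.7 N to 0.8 N. I release and rise.

Call:
play_rows([
  [0,0,0.04,0,0,0],
  [0,0,0,0,0,0],
  [0,0,0,0,0,0],
])

```text
clock: 32.43
tool_pos: [0.5768, -0.0074, 0.0826]
orientation: [-180.0, -0.0, -82.3]
force: [-2.1, 1.3, 5.8]
opening: 0.0158
gripper_force: 30.0
```

Call:
play_rows([
  [0,0,0,0,0,0],
  [0,0,0,0,0,0],
  [0,0,0,0,0,0],
  [0,0,0,0,0,0],
  [0,0,0,0,0,0],
  [0,0,0,0,0,0],
  [0,0,-0.5,0,0,0],
  [0,0,-1,0,0,0],
  [0,0,-2,0,0,0],
  [0,0,-3,0,0,0],
  [0,0,-3,0,0,0],
  [0,0,-3,0,0,0],
  [0,0,-2,0,0,0],
  [0,0,0,0,0,0],
  [0,0,0,0,0,0],
], grip=6)

```text
clock: 33.68
tool_pos: [0.5772, -0.0073, 0.2295]
orientation: [-179.8, 0.0, -82.3]
force: [-0.8, 0.4, -1.0]
opening: 0.0598
gripper_force: 0.0
```

```bash
python3 - <<'E'
from h import *
o=get_obs(); print(o['clock'],o['tool_pos'],o['opening'])
save('scene','s7.png');save('top','t7.png')
for c in('scene','top'):
 for n in ['tray','tray_handle','gate_lip','bowl_a','round_1','tag_1']:
  print(c,n,[(np.round(d['position'],3).tolist(),round(d['score'],2)) for d in spot_point(c,n) if .4<d['position'][0]<.7][:4])
cv2.imwrite('pics/c7.png',cv2.resize(cv2.imread('pics/s7.png')[110:290,120:400],(784,504),interpolation=cv2.INTER_CUBIC))
E
```

```text
33.6833 [ 0.57723092 -0.00725612  0.22945399] 0.059832074459692346
scene tray []
scene tray_handle [([0.577, -0.006, 0.084], 0.8)]
scene gate_lip [([0.474, -0.022, 0.017], 0.49)]
scene bowl_a [([0.49, 0.295, 0.003], 0.95), ([0.479, -0.302, -0.001], 0.78)]
scene round_1 [([0.489, 0.292, 0.003], 0.58)]
scene tag_1 [([0.476, -0.328, 0.011], 0.48)]
top tray [([0.577, -0.005, -0.001], 0.71)]
top tray_handle [([0.574, -0.006, 0.083], 0.97)]
top gate_lip [([0.478, -0.018, 0.014], 0.76), ([0.464, -0.272, 0.013], 0.73)]
top bowl_a [([0.485, -0.3, -0.0], 0.74)]
top round_1 [([0.467, -0.304, 0.011], 0.57)]
top tag_1 [([0.466, -0.275, 0.016], 0.58), ([0.472, -0.327, 0.017], 0.47)]
```

View pics/c7.png

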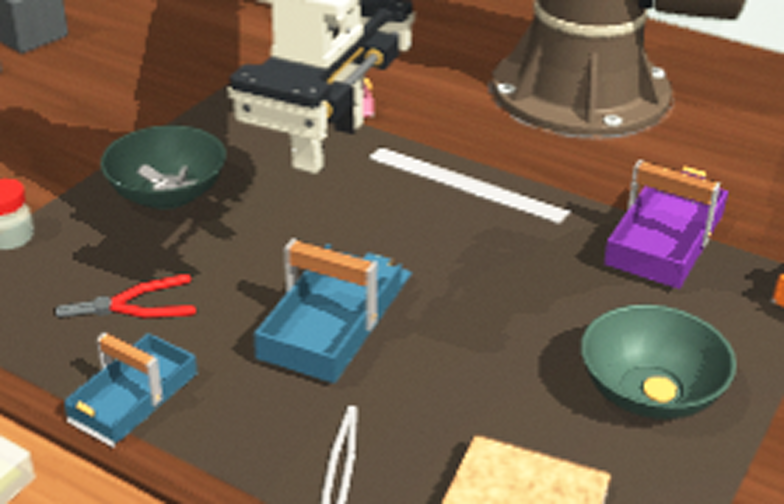

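The empty tray stands level (crop 330,315), the silver pieces are in the left bowl (165,178) and the brass blank is in the other (660,388). The arm is clear.

```bash
python3 -c "
from plant import *
print(close_job())"
```

```text
the job is handed in; nothing more can be done
None
```

I lowered the gate, poured all four silver blanks into the bowl with the silver sample, set the tray back level, let go and handed the job in at about 34 s; the hand-in reported no verdict.

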